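# Sticker a stack of resawn boards, each over its sister

## Robot

A 6-joint arm with a two-finger parallel gripper is mounted at the origin on a cart in front of the work surface, level with it; the furniture and walls round the work are solid. World frame = base frame: x ahead of the robot, y to its left, z up, the work surface at z = 0. Lengths are in m, angles in degrees, forces in N, time in s.
With the tool pointing down it reaches from about 0.25 to 0.725 m from the base axis. Payload 9.7 kg.
Tool frame: the origin (TCP) lies at the very end of the fingers, on their centre line; the grasp point (between the pads) lies 19 mm behind it (bot.grip_point_offset is the distance from the TCP to the grasp point, in m); y points along the fingers, x is the direction in which the jaws open and shut, and the axes are right-handed (so a half turn about y gives the same grasp; the last joint's range is limited). The gripper opens to 85 mm and grips with 20 to 120 N. Pads are 22 mm wide; open, the fingers measure 114 mm over their backs; the gripper's body (76 mm by 85 mm) begins 54 mm behind the grasp point. The pads swing forward as they close: fully open they stand 13 mm farther back than shut.
Start: joints at [73.682, 4.979, 10.078, 95.1, 0, 90], TCP at [0.155, 0.528, 0.231] pointing down, gripper open.
Joint ranges: [-179.16, 179.16], [-48.56, 103.87], [-65.8, 70.77], [-126.05, 130.52], [-82.76, 87.17], [-180, 180]. Speed limits (degrees/s): [127.2, 127.2, 147.25, 180, 180, 180].

## Interface

Orientations are given as [roll, pitch, yaw] about the fixed x, y, z axes, in that order (R = Rz(yaw) Ry(pitch) Rx(roll)).
In Python, from workcell import bot gives the robot as it stands.
- The arm moves only by the shell command python3 -m inch 'ROWS' [FORCE]. ROWS is JSON, a list of rows, each a list of 3 entries, a list of its own where there are three numbers: the shift along the tool's x, y, z in mm, then the turn, a rotation vector about the tool's x, y, z in rad, then the finger opening in mm, from 0 to 85.4. In form: [[[x, y, z], [ax, ay, az], grip], ...]. A call has 1 to 20 rows; each row is the pose to reach, as a shift and turn from the pose measured when the call began, along the tool's axes at that moment; what a row does not reach only later rows make up. A row lasts 1/10 s, in which the tool goes at most 50 mm and 8.59 degrees, less where a joint would pass 70% of its speed; a pose out of reach is approached as far as the arm can. A call with a gripper value outside its range is refused whole. The fingers move at their own pace and stop on an object; FORCE is the grip in N (left out, the last holds). Time passes only in rows, so rows that repeat a pose let the fingers close. It gives the time, the measured TCP pose, the force and the opening at its end, in the units of the state.
- bot.get_obs(): the state, without advancing time (a new reading comes with each control period).
- bot.camera(name): name is "scene" or "top"; returns a dict with "frame" (480x640x3 uint8, red, green, blue), "mtx" (3x3 intrinsics, pixels), "k1" (the pictures are not rectified: a ray, as slopes to the right and down, at radius r is drawn at 1 + k1 r^2 times it, then the intrinsics apply), "origin" and "orientation" of the camera in the world. Camera axes: x right, y down, z forward; pixel columns grow to the right and rows downward; lengths in m; the calibration is good to about 2 mm. A picture is of the moment at which its call begins. There is no depth.
- bot.job_done(): hands the job in, once; it reports no verdict.
Trained networks look in a picture, given as the dict that the camera call returned (one of the last four; its "shot" number tells which), for a name from the list of things; names that differ only in an ending like _2 or _b are one class to them, and where a whole thing is asked for, a point or a joint stands for the part that bears it (a point fixed in the world has none). Each returns a list of dicts, best first, with "confidence" (0 to 1); they miss things now and then, are a little off and sometimes report something else, mostly with a low value. They report only what shows in the picture. A call takes as long as a camera call.
- bot.search_frame(picture, name): "box" ([left, top, right, bottom] in pixels, round what is visible of it).
- bot.cut_out(picture, name): "region" (480x640 bool, what is visible of it) and "box" ([left, top, right, bottom] in pixels, round what is visible of it).
The state is a dict: "time": time; "q": joint angles; "qd": joint speeds; "joint_efforts": joint torques, N m; "ee_pos": TCP position; "tcp_rot": TCP orientation; "wrist_force": force on the tool from outside, world axes, zero at the start; "torque": the same for the moment, N m; "opening": finger opening in m.
Only numpy, scipy, OpenCV 4.12 (cv2) and the standard library are available. Lean on these libraries where they do the work, as an engineer would, in place of code of your own. Each camera call takes 0.05 s, during which the arm holds its last target. There are 200 camera calls.

## Task

Build the second layer of the drying stack. Lay the two spacer sticks flat across the three boards on the drying rack, one straight above each bearer and between the dowels, then move the three boards from the run-out rack onto the sticks, each squarely above its sister board of the same wood, so the resawn pairs stay together. Do not shift the lower boards.

Things in the scene. Friction and masses are not known exactly. Their poses are not given: they have to be found in the camera images.
- drying_rack: fixed drying rack: two pale wooden bearers 24 mm wide, 262 mm long along its y and 30 mm high, centred at x = -60 and +60 mm of its frame, on two runners 16 mm high (along x, at y = +-100 mm). A dark dowel 10 mm thick stands at each bearer end (x = +-60, y = +-119 mm), its top 76 mm above the bench. Origin: rack centre, on the bench (z = 0); z up.
- runout_rack: fixed run-out rack: plywood base, two grey steel rails along its y at x = +-60 mm of its frame, tops 30 mm above the bench; steel pins 8 mm thick rise 24 mm above the rails between its three bays (at y = +-37.5 and +-112.5 mm). Origin: rack centre, on the bench; z up.
- upper_ash: freshly sawn board of pale ash with blue-sealed ends, 200 x 38 x 16 mm (along its own x, y, z), 0.09 kg; at the start it lies flat, along the rack's x, in one of the three bays of the run-out rack, its underside 30 mm above the bench. Origin: centre of its underside; either end or side of it may face any way.
- upper_cherry: freshly sawn board of orange-brown cherry with yellow-sealed ends, 200 x 38 x 16 mm (along its own x, y, z), 0.09 kg; at the start it lies flat, along the rack's x, in one of the three bays of the run-out rack, its underside 30 mm above the bench. Origin: centre of its underside; either end or side of it may face any way.
- upper_walnut: freshly sawn board of dark brown walnut with white-sealed ends, 200 x 38 x 16 mm (along its own x, y, z), 0.09 kg; at the start it lies flat, along the rack's x, in one of the three bays of the run-out rack, its underside 30 mm above the bench. Origin: centre of its underside; either end or side of it may face any way.
- lower_ash: sister of the other ash board (both were resawn from one piece; pale ash with blue-sealed ends), same size, 200 x 38 x 16 mm along its x, y, z; it lies loose across the two bearers of the drying rack, along the rack's x, underside 30 mm above the bench, at y = -75, 0 or +75 mm of the rack. Origin: centre of its underside.
- lower_cherry: sister of the other cherry board (both were resawn from one piece; orange-brown cherry with yellow-sealed ends), same size, 200 x 38 x 16 mm along its x, y, z; it lies loose across the two bearers of the drying rack, along the rack's x, underside 30 mm above the bench, at y = -75, 0 or +75 mm of the rack. Origin: centre of its underside.
- lower_walnut: sister of the other walnut board (both were resawn from one piece; dark brown walnut with white-sealed ends), same size, 200 x 38 x 16 mm along its x, y, z; it lies loose across the two bearers of the drying rack, along the rack's x, underside 30 mm above the bench, at y = -75, 0 or +75 mm of the rack. Origin: centre of its underside.
- stick_1: one of two equal spacer sticks of plain pale wood, 200 x 20 x 18 mm (along its own x, y, z), 0.04 kg, lying flat on the bench between the racks at the start. Origin: centre of its underside. Either stick may go over either bearer.
- stick_2: one of two equal spacer sticks of plain pale wood, 200 x 20 x 18 mm (along its own x, y, z), 0.04 kg, lying flat on the bench between the racks at the start. Origin: centre of its underside. Either stick may go over either bearer.

How it is judged:
By the outcome, as a careful person would: the job done as asked, in the order asked, and still so for the second after the job is handed in, with the robot touching nothing.
It also fails if it takes over 120 s, if anything falls off the work surface, if the arm or the gripper's body presses on something with over 40 N, if the wrist force passes 120 N, or if a joint passes its speed limit or range.

## Working session

There is one attempt and no reset: what is moved stays moved. The work goes in short steps, Python scripts to look and compute and a shell command to move; the robot and the scene stay as the last step left them, time stands still between calls to the robot, and variables do not carry over. Pictures are saved under pics/ and viewed, about 12 in all and at most 16, crops included, and the job is handed in when it is done.

```bash
ls; mkdir -p pics
python3 - <<'E'
from workcell import bot
import cv2
o=bot.get_obs(); print({k:o[k] for k in('time','ee_pos','tcp_rot','opening')},bot.grip_point_offset)
for n in('scene','top'):
    p=bot.camera(n); cv2.imwrite(f'pics/{n}0.png',p['frame'][:,:,::-1]); print(n,p['mtx'],p['k1'],p['origin'],p['orientation'])
E
```

```text
pics
{'time': 0.0, 'ee_pos': array([0.15446439, 0.52761141, 0.23059565]), 'tcp_rot': array([-9.00005674e+01,  7.64727976e-02,  7.36823753e+01]), 'opening': 0.08561130945795378} 0.0187
scene [[464.25621964   0.         315.63897426]
 [  0.         464.25621964 239.45383055]
 [  0.           0.           1.        ]] -0.027415407872376982 [ 0.17709903 -0.41784477  0.76536278] [-143.93952287    0.96460117  -41.30745851]
top [[624.82561631   0.         325.09147416]
 [  0.         624.82561631 245.91936139]
 [  0.           0.           1.        ]] -0.02005690013559387 [4.28208705e-01 9.28456349e-04 1.56743746e+00] [-176.40001364   -0.2751215   -88.80809863]
```

View pics/top0.png

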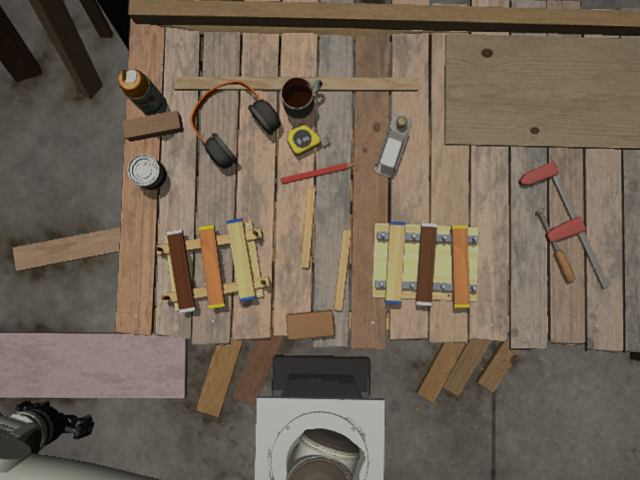

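View pics/scene0.png

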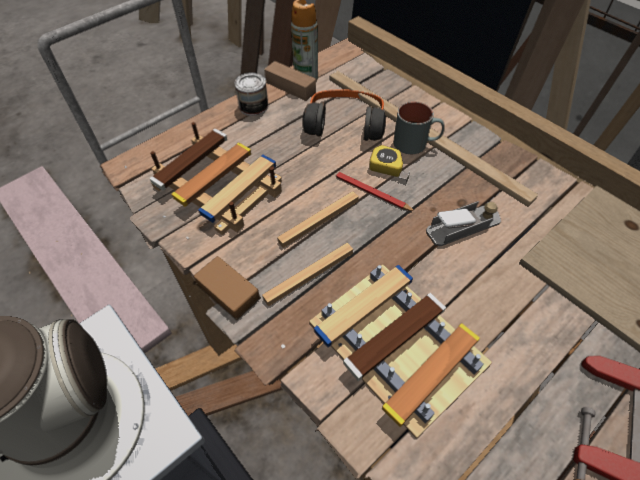

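```bash
cat > h.py <<'E'
import numpy as np, cv2
from scipy.spatial.transform import Rotation as R
from scipy.optimize import minimize
from workcell import bot
def proj(c,P):
    Rc=R.from_euler('xyz',c['orientation'],degrees=True).as_matrix()
    v=(np.asarray(P,float)-c['origin'])@Rc
    return cv2.projectPoints(v.reshape(-1,1,3),np.zeros(3),np.zeros(3),c['mtx'],np.array([c['k1'],0,0,0.]))[0][:,0]
def box(l,w,h,cx=0,cy=0,z=0):
    return np.array([[cx+a*l/2,cy+b*w/2,z+d*h] for a in(-1,1) for b in(-1,1) for d in(0,1)])
S=4
def render(c,boxes,pose,z=0):
    x,y,a=pose; m=np.zeros((480*S,640*S),np.uint8); co,s=np.cos(a),np.sin(a)
    for b in boxes:
        P=np.c_[x+co*b[:,0]-s*b[:,1],y+s*b[:,0]+co*b[:,1],b[:,2]+z]
        q=cv2.convexHull(((proj(c,P)+.5)*S*16).astype(np.int32))
        cv2.fillConvexPoly(m,q,255,shift=4)
    return cv2.resize(m,(640,480),interpolation=cv2.INTER_AREA)/255.
def fit(views,boxes,p0,z=0,valid=None):
    """views: [(cam,mask)]"""
    def f(u):
        p=[p0[0]+u[0],p0[1]+u[1],p0[2]+u[2]*5]
        e=0
        for i,(c,m) in enumerate(views):
            d=abs(render(c,boxes,p,z)-m)
            if valid is not None: d=d*valid[i]
            e+=d.sum()/m.sum()
        return e
    r=minimize(f,[0,0,0],method='Nelder-Mead',options=dict(initial_simplex=[[0,0,0],[.01,0,0],[0,.01,0],[0,0,.02]],xatol=2e-4,fatol=1e-4))
    u=r.x; return np.array([p0[0]+u[0],p0[1]+u[1],p0[2]+u[2]*5]),r.fun
def ground(c,px,z):
    Rc=R.from_euler('xyz',c['orientation'],degrees=True).as_matrix()
    n=cv2.undistortPoints(np.array(px,float).reshape(-1,1,2),c['mtx'],np.array([c['k1'],0,0,0.]))[:,0]
    d=np.c_[n,np.ones(len(n))]@Rc.T
    o=np.array(c['origin']); return (o+d*((z-o[2])/d[:,2:]))[:,:2]
def init(c,m,z):
    cn=max(cv2.findContours(m.astype(np.uint8),0,2)[0],key=cv2.contourArea)
    g=ground(c,cn[:,0],z); (x,y),(w,h),a=cv2.minAreaRect((g*1000).astype(np.float32))
    a=np.radians(a if w>h else a+90); a=(a+np.pi/2)%np.pi-np.pi/2
    return np.array([x/1000,y/1000,a])
BOARD=[box(.2,.038,.016)]; STICK=[box(.2,.02,.018)]
DRY=[box(.024,.262,.014,sx*.06,0,.016) for sx in(-1,1)]+[box(.01,.01,.046,sx*.06,sy*.119,.03) for sx in(-1,1) for sy in(-1,1)]
E
cat > m.py <<'E'
from h import *
C={n:bot.camera(n) for n in('top','scene')}
out={};mk={}
for n in ['lower_ash','lower_cherry','lower_walnut','upper_ash','upper_cherry','upper_walnut','stick_1','drying_rack','runout_rack']:
    for cn,c in C.items():
        d=bot.cut_out(c,n); mk[n,cn]=d
        print(n,cn,[(round(e['confidence'],2),[int(v) for v in e['box']]) for e in d])
np.save('mk.npy',[C,mk],allow_pickle=True) if 0 else None
import pickle; pickle.dump((C,mk),open('mk.pkl','wb'))
E
python3 m.py
```

```text
lower_ash top [(0.68, [229, 222, 256, 299])]
lower_ash scene [(0.93, [200, 157, 276, 222])]
lower_cherry top [(0.67, [198, 227, 223, 305])]
lower_cherry scene [(0.95, [170, 143, 247, 204]), (0.58, [263, 242, 354, 304])]
lower_walnut top [(0.83, [164, 229, 194, 315])]
lower_walnut scene [(0.94, [152, 127, 226, 190])]
upper_ash top [(0.6, [382, 220, 405, 301])]
upper_ash scene []
upper_cherry top [(0.79, [451, 227, 469, 310])]
upper_cherry scene [(0.79, [384, 325, 478, 426]), (0.5, [148, 129, 227, 189])]
upper_walnut top [(0.91, [415, 225, 436, 307])]
upper_walnut scene [(0.68, [343, 294, 444, 381])]
stick_1 top [(0.57, [335, 230, 350, 310])]
stick_1 scene [(0.65, [263, 245, 351, 305]), (0.65, [276, 193, 355, 245])]
drying_rack top [(0.57, [158, 219, 270, 311])]
drying_rack scene [(0.65, [149, 124, 280, 230])]
runout_rack top []
runout_rack scene [(0.82, [312, 264, 488, 441])]
```

```bash
cat > f.py <<'E'
from h import *; import pickle
C,mk=pickle.load(open('mk.pkl','rb'))
P={}
def go(n,ms,model,z,zt):
    for k in [list(ms)]+([[k] for k in ms] if len(ms)>1 else []):
        V=[(C[c],ms[c].astype(float)) for c in k]
        p,e=fit(V,model,init(C[k[0]],ms[k[0]],zt),z)
        print(n,k,(p[:2]*1000).round(1),np.degrees(p[2]).round(2),round(e,3))
        P.setdefault(n,p)
for w in('lower','upper'):
    for s in('ash','cherry','walnut'):
        n=f'{w}_{s}'; go(n,{c:mk[n,c][0]['region'] for c in C if mk[n,c]},BOARD,.03,.046)
sc=mk['stick_1','scene']
go('stick_R',{'top':mk['stick_1','top'][0]['region'],'scene':sc[0]['region']},STICK,0,.018)
go('stick_L',{'scene':sc[1]['region']},STICK,0,.018)
q=[P['lower_'+s] for s in('ash','cherry','walnut')]
p0=np.mean(q,0)
for k in [['top','scene'],['top'],['scene']]:
    V=[];val=[]
    for c in k:
        b=np.zeros((480,640))
        for s in q: b=np.maximum(b,render(C[c],BOARD,s,.03))
        V.append((C[c],mk['drying_rack',c][0]['region'].astype(float))); val.append(b<.02)
    D=DRY+[box(.262,.016,.016,0,sy*.1) for sy in(-1,1)] if 0 else DRY+[box(.15,.016,.016,0,sy*.1) for sy in(-1,1)]
    p,e=fit(V,D,p0,0,val); print('rack',k,(p[:2]*1000).round(1),np.degrees(p[2]).round(2),round(e,3)); P.setdefault('rack',p)
    if k[0]=='top':print('dry mask px',mk['drying_rack','top'][0]['region'].sum())
pickle.dump(P,open('P.pkl','wb'))
# overlay
im=[]
for c,(x0,y0,x1,y1) in(('top',(140,200,500,330)),('scene',(130,110,500,440))):
    f=C[c]['frame'][:,:,::-1].copy(); f=cv2.resize(f,None,fx=3,fy=3)if c=='top' else cv2.resize(f,None,fx=2,fy=2)
    g=3 if c=='top' else 2
    for n,p in P.items():
        M,z=(BOARD,.03) if 'er_' in n else (STICK,0) if 'stick' in n else (DRY,0)
        for b in M:
            co,s=np.cos(p[2]),np.sin(p[2]); X=np.c_[p[0]+co*b[:,0]-s*b[:,1],p[1]+s*b[:,0]+co*b[:,1],b[:,2]+z]
            h=cv2.convexHull(((proj(C[c],X)+.5)*g).astype(np.float32)).astype(int)
            cv2.polylines(f,[h],True,(255,0,255),1)
    f=f[y0*g:y1*g,x0*g:x1*g]; cv2.imwrite(f'pics/ov_{c}.png',cv2.resize(f,None,fx=min(1,800/f.shape[1],600/f.shape[0]),fy=min(1,800/f.shape[1],600/f.shape[0])))
E
python3 f.py
```

```text
lower_ash ['top', 'scene'] [487.6 201.6] 10.82 0.221
lower_ash ['top'] [487.4 200.3] 10.36 0.099
lower_ash ['scene'] [487.3 203.3] 11.25 0.086
lower_cherry ['top', 'scene'] [469.9 273. ] 10.0 0.143
lower_cherry ['top'] [470.2 272.5] 9.79 0.054
lower_cherry ['scene'] [469.5 274.5] 10.06 0.07
lower_walnut ['top', 'scene'] [457.2 348.3] 11.35 0.113
lower_walnut ['top'] [457.4 348. ] 11.41 0.061
lower_walnut ['scene'] [456.9 348.7] 11.43 0.049
upper_ash ['top'] [ 488.4 -176.6] -1.75 0.06
upper_cherry ['top', 'scene'] [ 482.3 -334.2] 2.14 0.121
upper_cherry ['top'] [ 481.8 -334.5] 2.03 0.072
upper_cherry ['scene'] [ 483.3 -334.1] 2.25 0.045
upper_walnut ['top', 'scene'] [ 486.7 -251.8] -3.18 0.118
upper_walnut ['top'] [ 487. -253.] -3.19 0.04
upper_walnut ['scene'] [ 486.6 -250.8] -3.13 0.033
stick_R ['top', 'scene'] [468.8 -47.3] -5.54 0.264
stick_R ['top'] [468.5 -48.3] -5.37 0.133
stick_R ['scene'] [468.2 -46.4] -5.45 0.081
stick_L ['scene'] [571.8  41.6] -3.77 0.069
rack ['top', 'scene'] [471.7 271.7] 10.16 0.422
dry mask px 2059
rack ['top'] [472.2 272.3] 10.42 0.205
dry mask px 2059
rack ['scene'] [468.5 270.2] 8.71 0.195
```

View pics/ov_top.png

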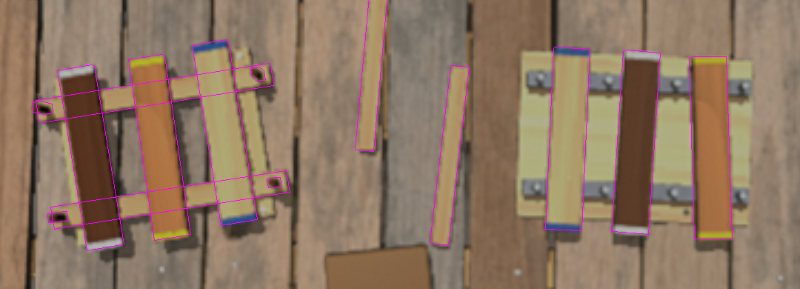

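View pics/ov_scene.png

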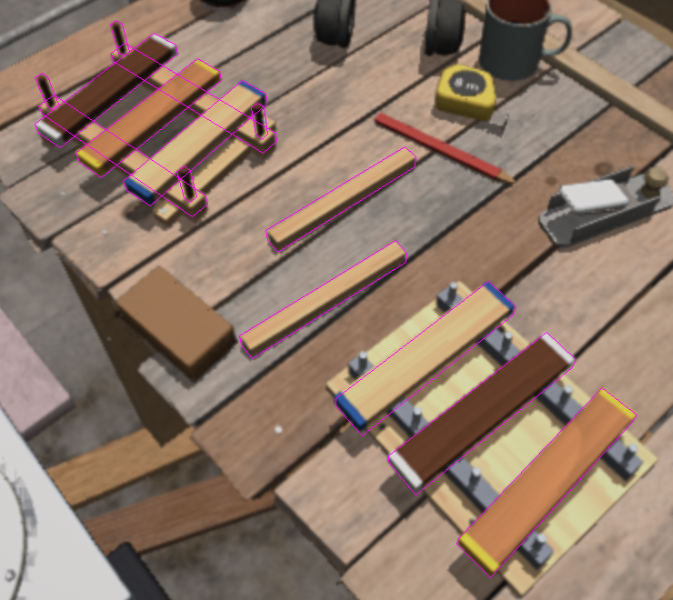

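```bash
cat > d.py <<'E'
# usage: d.py x,y,z,yaw ... (mm,deg) -> shift & rotvec in tool axes now
import sys; from h import *
o=bot.get_obs(); R0=R.from_euler('xyz',o['tcp_rot'],degrees=True); p=o['ee_pos']*1000
print('t',round(o['time'],2),'q',o['q'].round(1),'pos',p.round(1),'rot',o['tcp_rot'].round(2),'F',np.round(o['wrist_force'],1),'open',round(o['opening']*1000,1))
for a in sys.argv[1:]:
    x,y,z,w=map(float,a.split(','))
    T=R.from_euler('xyz',[-90,0,w],degrees=True)
    print(a,'->',R0.inv().apply(np.array([x,y,z])-p).round(1).tolist(),(R0.inv()*T).as_rotvec().round(3).tolist())
E
python3 d.py 572,41,90,86.2 572,41,5,86.2
```

```text
t 1.1 q [73.7  5.  10.1 95.1  0.  90. ] pos [154.5 527.8 231.3] rot [-90.     0.    73.68] F [ 0.3  0.2 -0.3] open 85.1
572,41,90,86.2 -> [-349.9, 141.3, -537.5] [-0.0, -0.218, -0.0]
572,41,5,86.2 -> [-349.9, 226.3, -537.5] [-0.0, -0.218, -0.0]
```

```bash
python3 -m inch '[[[-350,60,-537.5],[0,-0.218,0],45],[[-350,60,-537.5],[0,-0.218,0],45],[[-350,60,-537.5],[0,-0.218,0],45],[[-350,60,-537.5],[0,-0.218,0],45],[[-350,60,-537.5],[0,-0.218,0],45],[[-350,60,-537.5],[0,-0.218,0],45],[[-350,60,-537.5],[0,-0.218,0],45],[[-350,60,-537.5],[0,-0.218,0],45],[[-350,60,-537.5],[0,-0.218,0],45],[[-350,60,-537.5],[0,-0.218,0],45],[[-350,60,-537.5],[0,-0.218,0],45],[[-350,60,-537.5],[0,-0.218,0],45],[[-350,60,-537.5],[0,-0.218,0],45],[[-350,60,-537.5],[0,-0.218,0],45],[[-350,60,-537.5],[0,-0.218,0],45],[[-350,141,-537.5],[0,-0.218,0],45],[[-350,141,-537.5],[0,-0.218,0],45],[[-350,141,-537.5],[0,-0.218,0],45],[[-350,141,-537.5],[0,-0.218,0],45]]' 40; python3 d.py 572,41,30,86.2 572,41,5,86.2
```

```text
time: 3.0
ee_pos: [0.5716, 0.0419, 0.0915]
tcp_rot: [-90.0, -0.0, 86.2]
wrist_force: [-0.2, 0.6, -0.3]
opening: 0.0447
t 3.0 q [ 4.2  7.7 -2.5 79.9  0.   7.9] pos [571.6  41.9  91.5] rot [-9.002e+01 -1.000e-02  8.625e+01] F [-0.2  0.6 -0.3] open 44.7
572,41,30,86.2 -> [-0.9, 61.5, -0.4] [0.0, 0.001, 0.0]
572,41,5,86.2 -> [-0.9, 86.5, -0.4] [0.0, 0.001, 0.0]
```

```bash
python3 -m inch '[[[-0.9,30,-0.4],[0,0,0],45],[[-0.9,60,-0.4],[0,0,0],45],[[-0.9,75,-0.4],[0,0,0],40],[[-0.9,86.5,-0.4],[0,0,0],40],[[-0.9,86.5,-0.4],[0,0,0],40],[[-0.9,86.5,-0.4],[0,0,0],10],[[-0.9,86.5,-0.4],[0,0,0],10],[[-0.9,86.5,-0.4],[0,0,0],10],[[-0.9,86.5,-0.4],[0,0,0],10],[[-0.9,86.5,-0.4],[0,0,0],10],[[-0.9,86.5,-0.4],[0,0,0],10]]' 40
python3 - <<'E'
from h import *; import pickle
P=pickle.load(open('P.pkl','rb'));C,mk=pickle.load(open('mk.pkl','rb'))
q=[P['lower_'+s] for s in('ash','cherry','walnut')]
for L in(.17,.19,.21):
  for k in ['top'],['scene'],['top','scene']:
    V=[];val=[]
    for c in k:
        b=np.zeros((480,640))
        for s in q: b=np.maximum(b,render(C[c],BOARD,s,.03))
        V.append((C[c],mk['drying_rack',c][0]['region'].astype(float))); val.append(b<.02)
    p,e=fit(V,DRY+[box(L,.016,.016,0,sy*.1) for sy in(-1,1)],P['rack'],0,val); print(L,k,(p[:2]*1000).round(1),np.degrees(p[2]).round(2),round(e,3))
E
```

```text
time: 4.1
ee_pos: [0.573, 0.0411, 0.0067]
tcp_rot: [-90.2, -0.0, 86.2]
wrist_force: [-0.2, 0.9, 6.0]
opening: 0.0187
0.17 ['top'] [472.  272.4] 10.4 0.171
0.17 ['scene'] [468.8 270.5] 8.96 0.17
0.17 ['top', 'scene'] [471.8 271.9] 10.27 0.366
0.19 ['top'] [472.2 272.4] 10.34 0.138
0.19 ['scene'] [469.8 271.3] 9.29 0.169
0.19 ['top', 'scene'] [471.6 272.2] 10.34 0.318
0.21 ['top'] [472.4 272.4] 10.4 0.17
0.21 ['scene'] [469.  271.4] 8.86 0.226
0.21 ['top', 'scene'] [471.6 272. ] 10.16 0.408
```

```bash
python3 -m inch '[[[0,0,0],[0,0,0],36],[[0,0,0],[0,0,0],36],[[0,-4,0],[0,0,0],36],[[0,-4,0],[0,0,0],36],[[0,-4,0],[0,0,0],36],[[0,-4,0],[0,0,0],10],[[0,-4,0],[0,0,0],10],[[0,-4,0],[0,0,0],10],[[0,-4,0],[0,0,0],10],[[0,-4,0],[0,0,0],10],[[0,-4,0],[0,0,0],10]]' 40; python3 d.py
```

```text
time: 5.2
ee_pos: [0.5731, 0.041, 0.0108]
tcp_rot: [-90.2, -0.0, 86.2]
wrist_force: [0.2, 0.5, 1.8]
opening: 0.0185
t 5.2 q [ 4.1  9.7 -9.2 70.9  0.   7.8] pos [573.1  41.   10.8] rot [-9.017e+01 -4.000e-02  8.625e+01] F [0.2 0.5 1.8] open 18.5
```

```bash
python3 d.py 573,41,110,86.2 530.8,283.2,130,10.34 530.8,283.2,64,10.34
```

```text
t 5.2 q [ 4.1  9.7 -9.2 70.9  0.   7.8] pos [573.1  41.   10.8] rot [-9.017e+01 -4.000e-02  8.625e+01] F [0.2 0.5 1.8] open 18.5
573,41,110,86.2 -> [0.0, -99.2, -0.2] [0.003, 0.001, 0.001]
530.8,283.2,130,10.34 -> [238.9, -119.2, 57.7] [0.002, 1.325, 0.003]
530.8,283.2,64,10.34 -> [238.9, -53.2, 57.9] [0.002, 1.325, 0.003]
```

```bash
python3 -m inch '[[[0,-20,0],[0,0,0],10],[[0,-50,0],[0,0,0],10],[[0,-80,0],[0,0,0],10],[[0,-110,0],[0,0,0],10],[[20,-119,5],[0,0.10,0],10],[[40,-119,10],[0,0.22,0],10],[[60,-119,15],[0,0.34,0],10],[[80,-119,20],[0,0.46,0],10],[[100,-119,25],[0,0.58,0],10],[[120,-119,30],[0,0.70,0],10],[[140,-119,35],[0,0.82,0],10],[[160,-119,40],[0,0.94,0],10],[[180,-119,45],[0,1.06,0],10],[[200,-119,49],[0,1.16,0],10],[[220,-119,53],[0,1.25,0],10],[[233,-119,56],[0,1.30,0],10],[[239,-119,58],[0,1.325,0],10],[[239,-119,58],[0,1.325,0],10],[[239,-119,58],[0,1.325,0],10],[[239,-119,58],[0,1.325,0],10]]'; python3 d.py 530.8,283.2,75,10.34 530.8,283.2,60,10.34
python3 - <<'E'
from h import *
for n in('scene',):
    p=bot.camera(n); cv2.imwrite(f'pics/s1.png',cv2.resize(p['frame'][60:300,100:420,::-1],None,fx=2,fy=2))
E
```

```text
time: 7.2
ee_pos: [0.5306, 0.2828, 0.1297]
tcp_rot: [-90.0, -0.2, 10.3]
wrist_force: [-0.3, -0.5, -0.5]
opening: 0.0186
t 7.2 q [ 2.810e+01  1.100e+01  5.500e+00  8.440e+01 -1.000e-01  1.077e+02] pos [530.6 282.8 129.7] rot [-90.02  -0.17  10.34] F [-0.3 -0.5 -0.5] open 18.6
530.8,283.2,75,10.34 -> [0.1, 54.7, 0.3] [0.0, 0.0, 0.003]
530.8,283.2,60,10.34 -> [0.1, 69.7, 0.4] [0.0, 0.0, 0.003]
```

View pics/s1.png

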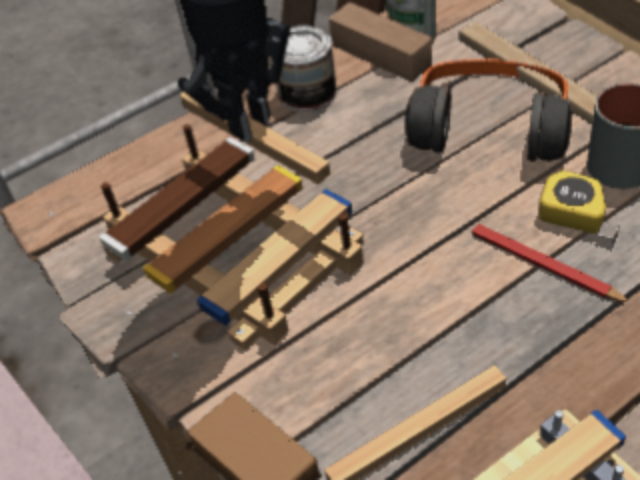

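```bash
cat > hs.py <<'E'
from h import *
import sys
x,y,z,yaw=map(float,sys.argv[1:5]); M={'b':BOARD,'s':STICK}[sys.argv[5]]; names=sys.argv[6]
# measure thing with underside at z(mm), near x,y,yaw(long axis)
V=[];VA=[]
for cn in('top','scene'):
    c=bot.camera(cn); p0=np.array([x/1000,y/1000,np.radians(yaw)])
    ref=render(c,M,p0,z/1000)
    ds=bot.cut_out(c,names)
    if not ds: print(cn,'none'); continue
    best=max(ds,key=lambda d:(d['region']*ref).sum())
    m=best['region'].astype(float); ov=(m*ref).sum()/ref.sum()
    p,e=fit([(c,m)],M,p0,z/1000); print(cn,round(best['confidence'],2),'ov',round(ov,2),(p[:2]*1000).round(1),np.degrees(p[2]).round(2),'err',round(e,3))
E
python3 hs.py 530.8 283.2 119 100.34 s stick_1
```

```text
top 0.59 ov 0.4 [532.8 267.7] 100.11 err 1.325
scene 0.81 ov 0.69 [529.5 281.9] 100.78 err 0.466
```

```bash
python3 -m inch '[[[0.1,20,0.3],[0,0,0],10],[[0.1,45,0.3],[0,0,0],10],[[0.1,60,0.3],[0,0,0],10],[[0.1,66,0.3],[0,0,0],10],[[0.1,69,0.3],[0,0,0],10],[[0.1,71,0.3],[0,0,0],10],[[0.1,72,0.3],[0,0,0],10],[[0.1,72,0.3],[0,0,0],10],[[0.1,72,0.3],[0,0,0],10]]'; python3 d.py
```

```text
time: 8.35
ee_pos: [0.5311, 0.2835, 0.0584]
tcp_rot: [-90.0, -0.2, 10.3]
wrist_force: [1.2, 0.5, -0.7]
opening: 0.0186
t 8.35 q [ 2.810e+01  1.200e+01 -1.200e+00  7.660e+01 -1.000e-01  1.078e+02] pos [531.1 283.5  58.4] rot [-89.99  -0.23  10.31] F [ 1.2  0.5 -0.7] open 18.6
```

```bash
python3 -m inch '[[[0,1,0],[0,0,0],10],[[0,1.5,0],[0,0,0],10],[[0,1.5,0],[0,0,0],10],[[0,1.5,0],[0,0,0],10]]'
```

```text
time: 8.75
ee_pos: [0.5311, 0.2835, 0.0569]
tcp_rot: [-90.0, -0.2, 10.3]
wrist_force: [-0.8, 0.2, -0.7]
opening: 0.0187
```

```bash
python3 -m inch '[[[0,0.7,0],[0,0,0],10],[[0,1.2,0],[0,0,0],10],[[0,1.2,0],[0,0,0],10],[[0,1.2,0],[0,0,0],24],[[0,1.2,0],[0,0,0],28],[[0,1.2,0],[0,0,0],34],[[0,1.2,0],[0,0,0],34],[[0,1.2,0],[0,0,0],34],[[0,-5,0],[0,0,0],34],[[0,-15,0],[0,0,0],34],[[0,-40,0],[0,0,0],34],[[0,-75,0],[0,0,0],34],[[0,-75,0],[0,0,0],34]]'; python3 d.py 468.5,-47.3,131,84.5  468.5,-47.3,40,84.5 468.5,-47.3,10.5,84.5
```

```text
time: 10.05
ee_pos: [0.5327, 0.2844, 0.1381]
tcp_rot: [-89.9, -0.7, 10.3]
wrist_force: [0.2, 0.4, 0.9]
opening: 0.0339
t 10.05 q [ 2.810e+01  1.080e+01  6.200e+00  8.480e+01 -1.000e-01  1.078e+02] pos [532.7 284.4 138.1] rot [-89.85  -0.67  10.32] F [0.2 0.4 0.9] open 33.9
468.5,-47.3,131,84.5 -> [-122.7, 4.9, -314.9] [0.005, -1.295, 0.012]
468.5,-47.3,40,84.5 -> [-123.7, 95.9, -315.1] [0.005, -1.295, 0.012]
468.5,-47.3,10.5,84.5 -> [-124.1, 125.4, -315.2] [0.005, -1.295, 0.012]
```

```bash
python3 -m inch '[[[-20,5,-50],[0,-0.12,0],36],[[-40,5,-95],[0,-0.26,0],36],[[-58,5,-140],[0,-0.4,0],36],[[-74,5,-185],[0,-0.54,0],36],[[-90,5,-228],[0,-0.68,0],36],[[-103,5,-264],[0,-0.82,0],36],[[-113,5,-293],[0,-0.96,0],36],[[-122.7,5,-315],[0,-1.1,0],36],[[-122.7,5,-315],[0.005,-1.22,0.012],36],[[-122.7,5,-315],[0.005,-1.295,0.012],36],[[-122.7,5,-315],[0.005,-1.295,0.012],36],[[-122.7,5,-315],[0.005,-1.295,0.012],36],[[-123.3,50,-315],[0.005,-1.295,0.012],36],[[-123.7,96,-315],[0.005,-1.295,0.012],36],[[-123.7,96,-315],[0.005,-1.295,0.012],36],[[-123.7,96,-315],[0.005,-1.295,0.012],36]]'; python3 d.py  468.5,-47.3,10,84.5; python3 hs.py 531 283.4 46 100.34 s stick_1;python3 hs.py 468.5 -47.3 0 -5.5 s stick_1
```

```text
time: 11.65
ee_pos: [0.4682, -0.047, 0.0407]
tcp_rot: [-90.0, 0.0, 84.5]
wrist_force: [-0.2, 0.1, 1.2]
opening: 0.0357
t 11.65 q [ -5.7  -5.1 -21.2  74.   -0.   -0.2] pos [468.2 -47.   40.7] rot [-8.995e+01  3.000e-02  8.447e+01] F [-0.2  0.1  1.2] open 35.7
468.5,-47.3,10,84.5 -> [-0.2, 30.7, -0.3] [-0.001, -0.001, -0.0]
top 0.65 ov 0.91 [530.6 281.5] 100.4 err 0.095
scene 0.64 ov 0.81 [528.7 288.3] 99.46 err 0.212
top 0.58 ov 0.0 [489.9 -14. ] -26.18 err 1.907
scene 0.38 ov 0.0 [1910.6  291.9] -24.3 err 1.0
```

```bash
python3 -m inch '[[[-0.2,15,-0.3],[0,0,0],36],[[-0.2,27,-0.3],[0,0,0],36],[[-0.2,30.5,-0.3],[0,0,0],36],[[-0.2,30.5,-0.3],[0,0,0],36],[[-0.2,30.5,-0.3],[0,0,0],10],[[-0.2,30.5,-0.3],[0,0,0],10],[[-0.2,30.5,-0.3],[0,0,0],10],[[-0.2,30.5,-0.3],[0,0,0],10],[[-0.2,30.5,-0.3],[0,0,0],10],[[-0.2,30.5,-0.3],[0,0,0],10]]' 40; python3 d.py 468,-47,130,84.5 412.8,261.6,130,10.34
```

```text
time: 13.05
ee_pos: [0.4695, -0.0475, 0.0105]
tcp_rot: [-90.1, 0.0, 84.5]
wrist_force: [-0.5, 0.0, 2.1]
opening: 0.0183
t 13.05 q [ -5.8  -4.1 -23.6  70.4  -0.   -0.3] pos [469.5 -47.5  10.5] rot [-9.011e+01  3.000e-02  8.451e+01] F [-0.5  0.   2.1] open 18.3
468,-47,130,84.5 -> [0.3, -119.5, 1.3] [0.002, 0.0, -0.0]
412.8,261.6,130,10.34 -> [302.2, -119.8, 85.8] [0.002, 1.294, 0.001]
```

```bash
python3 -m inch '[[[0,-20,0],[0,0,0],10],[[0,-50,0],[0,0,0],10],[[0,-80,0],[0,0,0],10],[[5,-110,2],[0,0.03,0],10],[[25,-120,7],[0,0.12,0],10],[[50,-120,14],[0,0.24,0],10],[[75,-120,21],[0,0.36,0],10],[[100,-120,28],[0,0.48,0],10],[[130,-120,37],[0,0.60,0],10],[[160,-120,45],[0,0.72,0],10],[[190,-120,54],[0,0.84,0],10],[[220,-120,62],[0,0.96,0],10],[[247,-120,70],[0,1.08,0],10],[[270,-120,76],[0,1.18,0],10],[[288,-120,82],[0,1.25,0],10],[[302,-120,86],[0.002,1.294,0.001],10],[[302,-120,86],[0.002,1.294,0.001],10],[[302,-120,86],[0.002,1.294,0.001],10],[[302,-120,86],[0.002,1.294,0.001],10]]'; python3 d.py 412.8,261.6,75,10.34 412.8,261.6,57,10.34; python3 hs.py 412.8 261.6 119.5 100.3 s stick_1
```

```text
time: 14.95
ee_pos: [0.4127, 0.2608, 0.1302]
tcp_rot: [-90.0, 0.0, 10.4]
wrist_force: [-0.3, -0.1, 0.1]
opening: 0.0184
t 14.95 q [ 32.3  -4.3 -10.4  83.9  -0.  111.9] pos [412.7 260.8 130.2] rot [-9.002e+01  2.000e-02  1.039e+01] F [-0.3 -0.1  0.1] open 18.4
412.8,261.6,75,10.34 -> [0.3, 55.2, 0.8] [0.0, 0.001, -0.0]
412.8,261.6,57,10.34 -> [0.3, 73.2, 0.8] [0.0, 0.001, -0.0]
top 0.89 ov 0.38 [415.1 243. ] 100.13 err 1.484
scene 0.83 ov 0.54 [413.1 260. ] 98.7 err 0.762
```

```bash
python3 -m inch '[[[0.3,20,0.8],[0,0,0],10],[[0.3,45,0.8],[0,0,0],10],[[0.3,62,0.8],[0,0,0],10],[[0.3,68,0.8],[0,0,0],10],[[0.3,71,0.8],[0,0,0],10],[[0.3,73,0.8],[0,0,0],10],[[0.3,74,0.8],[0,0,0],10],[[0.3,74.5,0.8],[0,0,0],10],[[0.3,74.5,0.8],[0,0,0],10]]'; python3 d.py
```

```text
time: 16.05
ee_pos: [0.4133, 0.262, 0.0566]
tcp_rot: [-90.0, -0.1, 10.3]
wrist_force: [-0.7, -0.7, 3.0]
opening: 0.0184
t 16.05 q [ 32.4  -3.1 -17.5  75.6  -0.  112. ] pos [413.3 262.   56.6] rot [-8.998e+01 -6.000e-02  1.034e+01] F [-0.7 -0.7  3. ] open 18.4
```

Contact. Release and retreat, then check both sticks.

```bash
python3 -m inch '[[[0,0,0],[0,0,0],24],[[0,0,0],[0,0,0],28],[[0,0,0],[0,0,0],34],[[0,0,0],[0,0,0],34],[[0,0,0],[0,0,0],34],[[0,-5,0],[0,0,0],34],[[0,-20,0],[0,0,0],34],[[0,-50,0],[0,0,0],34],[[0,-80,0],[0,0,0],34],[[-50,-80,-50],[0,-0.15,0],60],[[-75,-80,-95],[0,-0.3,0],60],[[-90,-80,-140],[0,-0.45,0],60],[[-105,-80,-185],[0,-0.6,0],60],[[-120,-80,-230],[0,-0.75,0],60],[[-135,-80,-275],[0,-0.9,0],60],[[-135,-80,-275],[0,-1.05,0],60]]'; python3 hs.py 530.8 283 46 100.34 s stick_1; python3 hs.py 413 261.8 46 100.3 s stick_1
python3 - <<'E'
from h import *
p=bot.camera('top'); a=cv2.resize(p['frame'][200:330,140:300,::-1],None,fx=4,fy=4)
p=bot.camera('scene'); b=cv2.resize(p['frame'][110:240,130:290,::-1],None,fx=4,fy=4)
cv2.imwrite('pics/s2.png',cv2.resize(np.vstack([a,b]),None,fx=.57,fy=.57))
E
```

```text
time: 17.65
ee_pos: [0.3324, -0.0211, 0.1379]
tcp_rot: [-90.2, -0.1, 61.6]
wrist_force: [1.2, -0.5, -0.0]
opening: 0.0599
top 0.88 ov 0.86 [530.3 282.4] 100.59 err 0.171
scene 0.7 ov 0.4 [534.4 283.1] 96.29 err 1.434
top 0.66 ov 0.9 [412.8 260.2] 100.31 err 0.11
scene 0.88 ov 0.0 [ 286.6 1505.3] 100.68 err 1.0
```

View pics/s2.png

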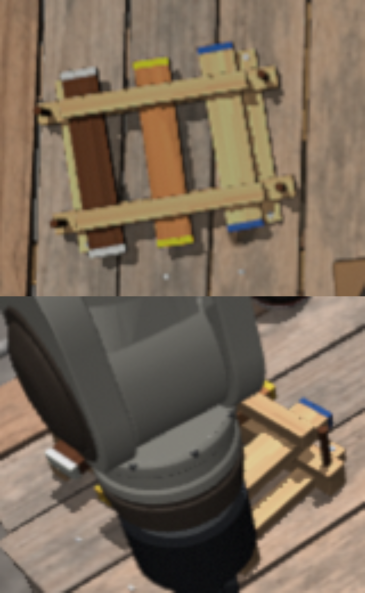

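```bash
python3 d.py 486.7,-251.8,120,86.8 486.7,-251.8,27,86.8
```

```text
t 18.15 q [ -3.3 -26.3 -27.1  89.2   0.   25.4] pos [332.9 -18.8 136.4] rot [-9.003e+01 -5.000e-02  6.136e+01] F [-0.4  0.3 -0.2] open 60.2
486.7,-251.8,120,86.8 -> [-130.7, 16.4, -246.7] [0.001, -0.444, 0.001]
486.7,-251.8,27,86.8 -> [-130.8, 109.4, -246.6] [0.001, -0.444, 0.001]
```

```bash
python3 -m inch '[[[-22,3,-42],[0,-0.08,0],60],[[-44,6,-84],[0,-0.16,0],60],[[-66,9,-126],[0,-0.24,0],60],[[-88,12,-168],[0,-0.32,0],60],[[-110,15,-210],[0,-0.4,0],60],[[-130.7,16,-246.7],[0,-0.444,0],60],[[-130.7,16,-246.7],[0,-0.444,0],60],[[-130.7,16,-246.7],[0,-0.444,0],60],[[-130.7,16,-246.7],[0,-0.444,0],60],[[-130.7,50,-246.7],[0,-0.444,0],60],[[-130.7,70,-246.7],[0,-0.444,0],60],[[-130.7,70,-246.7],[0,-0.444,0],60],[[-130.7,70,-246.7],[0,-0.444,0],60]]'; python3 d.py 486.7,-251.8,27,86.8
python3 - <<'E'
from h import *
p=bot.camera('scene'); b=cv2.resize(p['frame'][250:450,290:510,::-1],None,fx=3,fy=3)
cv2.imwrite('pics/s3.png',b)
E
```

```text
time: 19.45
ee_pos: [0.4868, -0.2509, 0.0676]
tcp_rot: [-90.1, -0.0, 86.9]
wrist_force: [-0.5, -0.5, -0.3]
opening: 0.0602
t 19.45 q [-27.3   4.6  -8.5  76.9   0.1 -24.1] pos [ 486.8 -250.9   67.6] rot [-9.009e+01 -2.000e-02  8.685e+01] F [-0.5 -0.5 -0.3] open 60.2
486.7,-251.8,27,86.8 -> [-0.9, 40.6, 0.1] [0.002, 0.001, 0.0]
```

View pics/s3.png

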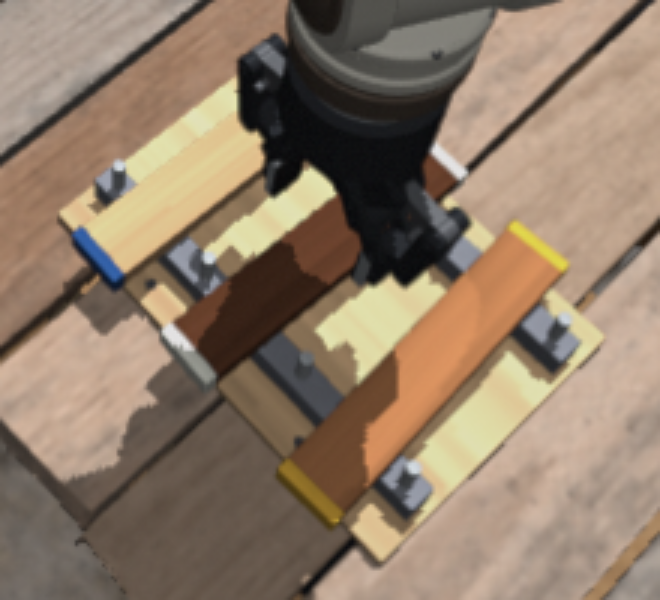

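```bash
python3 -m inch '[[[-0.9,20,0],[0,0,0],60],[[-0.9,34,0],[0,0,0],60],[[-0.9,40,0],[0,0,0],60],[[-0.9,40,0],[0,0,0],60],[[-0.9,40,0],[0,0,0],30],[[-0.9,40,0],[0,0,0],30],[[-0.9,40,0],[0,0,0],30],[[-0.9,40,0],[0,0,0],30],[[-0.9,40,0],[0,0,0],30],[[-0.9,40,0],[0,0,0],30]]' 50; python3 d.py 487,-252,140,86.8 457.2,348.4,160,101.4
```

```text
time: 20.5
ee_pos: [0.4878, -0.2525, 0.0292]
tcp_rot: [-90.2, 0.0, 86.8]
wrist_force: [-1.5, 0.6, 5.8]
opening: 0.0368
t 20.5 q [-27.4   5.7 -11.6  72.5   0.1 -24.2] pos [ 487.8 -252.5   29.2] rot [-9.024e+01  4.000e-02  8.684e+01] F [-1.5  0.6  5.8] open 36.8
487,-252,140,86.8 -> [0.4, -110.8, 0.4] [0.004, 0.001, -0.001]
457.2,348.4,160,101.4 -> [598.2, -131.5, 63.2] [0.004, -0.254, -0.001]
```

```bash
python3 -m inch '[[[0,-15,0],[0,0,0],30],[[0,-40,0],[0,0,0],30],[[0,-70,0],[0,0,0],30],[[0,-100,0],[0,0,0],30],[[20,-120,2],[0.004,-0.01,0],30],[[50,-131,5],[0.004,-0.02,0],30],[[85,-131,9],[0.004,-0.03,0],30],[[120,-131,13],[0.004,-0.05,0],30],[[160,-131,17],[0.004,-0.07,0],30],[[200,-131,21],[0.004,-0.09,0],30],[[240,-131,25],[0.004,-0.11,0],30],[[280,-131,29],[0.004,-0.13,0],30],[[320,-131,34],[0.004,-0.15,0],30],[[360,-131,38],[0.004,-0.17,0],30],[[400,-131,42],[0.004,-0.19,0],30],[[440,-131,46],[0.004,-0.2,0],30],[[480,-131,50],[0.004,-0.22,0],30],[[520,-131,55],[0.004,-0.235,0],30],[[550,-131,58],[0.004,-0.25,0],30],[[575,-131,61],[0.004,-0.254,0],30]]'; python3 d.py 458,348.5,110,101.4 458,348.5,64,101.4
python3 - <<'E'
from h import *
p=bot.camera('scene'); b=cv2.resize(p['frame'][60:280,90:330,::-1],None,fx=2,fy=2)
cv2.imwrite('pics/s4.png',b)
E
```

```text
time: 22.5
ee_pos: [0.4576, 0.3269, 0.1603]
tcp_rot: [-90.0, 0.1, 101.5]
wrist_force: [0.4, -0.3, -0.8]
opening: 0.0364
t 22.5 q [35.6  5.8  3.1 87.3 -0.1 24.1] pos [457.6 326.9 160.3] rot [-9.0010e+01  6.0000e-02  1.0148e+02] F [ 0.4 -0.3 -0.8] open 36.4
458,348.5,110,101.4 -> [21.1, 50.3, -4.6] [0.0, 0.001, -0.001]
458,348.5,64,101.4 -> [21.2, 96.3, -4.6] [0.0, 0.001, -0.001]
```

View pics/s4.png

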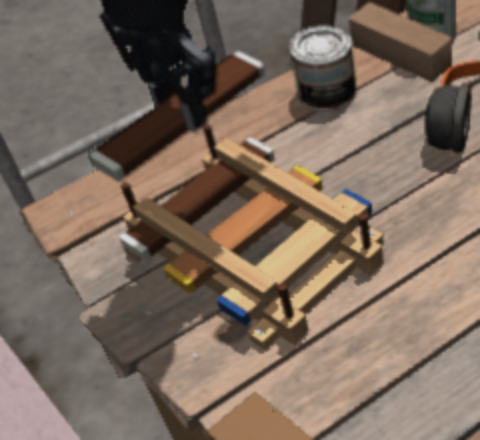

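```bash
cat > chk.py <<'E'
import sys,pickle; from h import *
# lower boards re-fit, ignoring pixels covered by sticks (and uppers given as name:x,y,yaw)
SP=[np.array([.5308,.283,np.radians(100.34)]),np.array([.413,.2618,np.radians(100.34)])]
P=pickle.load(open('P.pkl','rb'))
up=sys.argv[1:]
for cn in sys.argv[1].split(','):
    c=bot.camera(cn); ig=np.zeros((480,640))
    for s in SP: ig=np.maximum(ig,render(c,STICK,s,.046))
    ig=cv2.dilate(ig,np.ones((5,5)))
    for a in sys.argv[2:]:
        n=a; z=.03 if n[0]=='l' else .064
        p0=P['lower_'+n.split('_')[1]]; ref=render(c,BOARD,p0,z)
        ds=bot.cut_out(c,n)
        if not ds: print(cn,n,'none'); continue
        b=max(ds,key=lambda d:(d['region']*ref).sum()); v=[(ig<.05)|(z>.05)]
        p,e=fit([(c,b['region'].astype(float))],BOARD,p0,z,v)
        print(cn,n,round(b['confidence'],2),(p[:2]*1000).round(1),np.degrees(p[2]).round(2),'err',round(e,3),'vs lower joint',((p-p0)[:2]*1000).round(1))
E
python3 chk.py top,scene lower_ash lower_cherry lower_walnut; python3 hs.py 457 327 161 11.5 b upper_walnut
```

```text
top lower_ash 0.91 [488.  200.7] 11.23 err 0.063 vs lower joint [ 0.4 -0.9]
top lower_cherry 0.62 [468.9 272.4] 9.9 err 0.077 vs lower joint [-1.  -0.6]
top lower_walnut 0.51 [460.9 331. ] 19.05 err 3.561 vs lower joint [  3.8 -17.3]
scene lower_ash 0.82 [487.9 203.8] 12.07 err 0.062 vs lower joint [0.3 2.2]
scene lower_cherry 0.93 [469.9 275.1] 9.73 err 0.047 vs lower joint [-0.   2.1]
scene lower_walnut 0.91 [458.7 349.8] 11.32 err 0.058 vs lower joint [1.5 1.5]
top 0.73 ov 0.52 [459.3 318.9] 14.61 err 0.658
scene 0.89 ov 0.72 [458.1 324.3] 11.4 err 0.358
```

```bash
python3 -m inch '[[[15,0,-3],[0,0,0],30],[[21,0,-4.6],[0,0,0],30],[[21,15,-4.6],[0,0,0],30],[[21,40,-4.6],[0,0,0],30],[[21,65,-4.6],[0,0,0],30],[[21,82,-4.6],[0,0,0],30],[[21,90,-4.6],[0,0,0],30],[[21,93,-4.6],[0,0,0],30],[[21,95,-4.6],[0,0,0],30],[[21,96,-4.6],[0,0,0],30],[[21,96.5,-4.6],[0,0,0],30],[[21,96.5,-4.6],[0,0,0],30]]'; python3 d.py 458,348.5,64,101.4
```

```text
time: 24.35
ee_pos: [0.4589, 0.3463, 0.0636]
tcp_rot: [-90.0, 0.1, 101.4]
wrist_force: [1.2, 0.3, -1.7]
opening: 0.0369
t 24.35 q [37.1  8.4 -4.7 76.9 -0.1 25.7] pos [458.9 346.3  63.6] rot [-9.0050e+01  5.0000e-02  1.0135e+02] F [ 1.2  0.3 -1.7] open 36.9
458,348.5,64,101.4 -> [2.4, -0.4, 0.4] [0.001, -0.001, -0.001]
```

```bash
python3 -m inch '[[[2.2,-2,0.3],[0,0,0],30],[[2.2,-2,0.3],[0,0,0],30],[[2.2,0,0.3],[0,0,0],30],[[2.2,0.5,0.3],[0,0,0],30],[[2.2,0.8,0.3],[0,0,0],30],[[2.2,0.8,0.3],[0,0,0],30]]'; python3 d.py 458,348.5,64,101.4
```

```text
time: 24.95
ee_pos: [0.4582, 0.3484, 0.0632]
tcp_rot: [-90.1, 0.0, 101.4]
wrist_force: [-2.3, -0.4, 4.8]
opening: 0.0368
t 24.95 q [37.3  8.5 -4.7 76.8 -0.1 25.9] pos [458.2 348.4  63.2] rot [-9.0070e+01  3.0000e-02  1.0136e+02] F [-2.3 -0.4  4.8] open 36.8
458,348.5,64,101.4 -> [0.1, -0.8, 0.2] [0.001, -0.001, -0.001]
```

```bash
python3 -m inch '[[[0,0,0],[0,0,0],41],[[0,0,0],[0,0,0],45],[[0,0,0],[0,0,0],50],[[0,0,0],[0,0,0],50],[[0,-5,0],[0,0,0],50],[[0,-20,0],[0,0,0],50],[[0,-50,0],[0,0,0],50],[[0,-90,0],[0,0,0],50],[[-45,-90,0],[0,0,0],60],[[-90,-90,0],[0,0,0],60],[[-135,-90,0],[0,0,0],60],[[-180,-90,0],[0,0,0],60],[[-225,-90,0],[0,0,0],60],[[-270,-90,0],[0,0,0],60],[[-315,-90,0],[0,0,0],60],[[-360,-90,0],[0,0,0],60],[[-405,-90,0],[0,0,0],60],[[-450,-90,0],[0,0,0],60],[[-495,-90,0],[0,0,0],60],[[-540,-90,0],[0,0,0],60]]'; python3 d.py 482.6,-334.2,130,92.1 482.6,-334.2,27,92.1; python3 chk.py top,scene upper_walnut lower_walnut
```

```text
time: 26.95
ee_pos: [0.5647, -0.183, 0.1552]
tcp_rot: [-90.2, 0.1, 101.3]
wrist_force: [0.5, 1.3, 0.1]
opening: 0.06
t 26.95 q [-18.    9.9   7.1  87.    0.  -29.3] pos [ 564.7 -183.   155.2] rot [-9.0160e+01  8.0000e-02  1.0135e+02] F [0.5 1.3 0.1] open 60.0
482.6,-334.2,130,92.1 -> [-132.0, 25.1, 110.3] [0.003, 0.161, -0.001]
482.6,-334.2,27,92.1 -> [-131.9, 128.1, 110.6] [0.003, 0.161, -0.001]
top upper_walnut 0.86 [456.7 347.5] 11.27 err 0.065 vs lower joint [-0.5 -0.8]
top lower_walnut 0.51 [460.7 330.4] 20.29 err 4.029 vs lower joint [  3.5 -17.9]
scene upper_walnut 0.7 [456.7 349.2] 12.13 err 0.072 vs lower joint [-0.5  0.9]
scene lower_walnut 0.75 [458.8 346.8] 12.47 err 0.461 vs lower joint [ 1.6 -1.5]
```

```bash
python3 -m inch '[[[-30,5,25],[0,0.04,0],60],[[-60,10,50],[0,0.08,0],60],[[-90,15,75],[0,0.12,0],60],[[-115,20,97],[0,0.15,0],60],[[-132,25,110.5],[0.003,0.161,0],60],[[-132,25,110.5],[0.003,0.161,0],60],[[-132,25,110.5],[0.003,0.161,0],60],[[-132,60,110.5],[0.003,0.161,0],60],[[-132,90,110.5],[0.003,0.161,0],60],[[-132,110,110.5],[0.003,0.161,0],60],[[-132,110,110.5],[0.003,0.161,0],60],[[-132,110,110.5],[0.003,0.161,0],60]]'; python3 d.py 482.6,-334.2,28,92.1
```

```text
time: 28.45
ee_pos: [0.4832, -0.3305, 0.0452]
tcp_rot: [-90.0, 0.0, 92.3]
wrist_force: [0.2, 0.0, 0.9]
opening: 0.0599
t 28.45 q [-34.3  10.3  -4.7  75.1  -0.1 -36.6] pos [ 483.2 -330.5   45.2] rot [-8.996e+01  4.000e-02  9.226e+01] F [0.2 0.  0.9] open 59.9
482.6,-334.2,28,92.1 -> [-3.7, 17.2, 0.7] [-0.001, 0.003, -0.001]
```

```bash
python3 -m inch '[[[-3.7,0,0.7],[0,0,0],60],[[-3.7,10,0.7],[0,0,0],60],[[-3.7,17,0.7],[0,0,0],60],[[-3.7,17,0.7],[0,0,0],60],[[-3.7,17,0.7],[0,0,0],30],[[-3.7,17,0.7],[0,0,0],30],[[-3.7,17,0.7],[0,0,0],30],[[-3.7,17,0.7],[0,0,0],30],[[-3.7,17,0.7],[0,0,0],30],[[-3.7,17,0.7],[0,0,0],30]]' 50; python3 d.py 482.6,-334.2,130,92.1 470.5,273.5,160,99.95
```

```text
time: 29.45
ee_pos: [0.4827, -0.3343, 0.0285]
tcp_rot: [-90.0, 0.1, 92.3]
wrist_force: [0.6, -0.3, 3.2]
opening: 0.0369
t 29.45 q [-34.7  10.9  -5.8  73.3  -0.1 -36.9] pos [ 482.7 -334.3   28.5] rot [-8.998e+01  6.000e-02  9.226e+01] F [ 0.6 -0.3  3.2] open 36.9
482.6,-334.2,130,92.1 -> [0.0, -101.5, 0.1] [-0.0, 0.003, -0.001]
470.5,273.5,160,99.95 -> [607.7, -132.1, -11.7] [-0.0, -0.134, -0.001]
```

```bash
python3 -m inch '[[[0,-15,0],[0,0,0],30],[[0,-40,0],[0,0,0],30],[[0,-70,0],[0,0,0],30],[[0,-100,0],[0,0,0],30],[[20,-120,0],[0,-0.01,0],30],[[50,-132,-1],[0,-0.02,0],30],[[85,-132,-2],[0,-0.03,0],30],[[125,-132,-3],[0,-0.04,0],30],[[165,-132,-4],[0,-0.05,0],30],[[205,-132,-5],[0,-0.06,0],30],[[245,-132,-6],[0,-0.07,0],30],[[285,-132,-7],[0,-0.08,0],30],[[325,-132,-8],[0,-0.09,0],30],[[365,-132,-9],[0,-0.1,0],30],[[405,-132,-10],[0,-0.11,0],30],[[445,-132,-11],[0,-0.12,0],30],[[485,-132,-11],[0,-0.13,0],30],[[525,-132,-11],[0,-0.134,0],30],[[560,-132,-11.7],[0,-0.134,0],30],[[585,-132,-11.7],[0,-0.134,0],30]]'; python3 d.py 470.2,273.5,62.5,99.95
```

```text
time: 31.45
ee_pos: [0.4709, 0.253, 0.1607]
tcp_rot: [-90.0, 0.0, 100.0]
wrist_force: [-0.5, -0.4, -0.9]
opening: 0.0371
t 31.45 q [28.3  2.  -0.9 87.2 -0.  18.2] pos [470.9 253.  160.7] rot [-9.0000e+01  4.0000e-02  1.0002e+02] F [-0.5 -0.4 -0.9] open 37.1
470.2,273.5,62.5,99.95 -> [20.4, 98.2, -2.9] [-0.0, 0.001, -0.001]
```

```bash
python3 -m inch '[[[12,0,-2],[0,0,0],30],[[20.4,0,-2.9],[0,0,0],30],[[20.4,15,-2.9],[0,0,0],30],[[20.4,40,-2.9],[0,0,0],30],[[20.4,65,-2.9],[0,0,0],30],[[20.4,82,-2.9],[0,0,0],30],[[20.4,90,-2.9],[0,0,0],30],[[20.4,93,-2.9],[0,0,0],30],[[20.4,95,-2.9],[0,0,0],30],[[20.4,95,-2.9],[0,0,0],30],[[20.4,95,-2.9],[0,0,0],30]]'; python3 d.py 470.2,273.5,62.2,99.95
```

```text
time: 32.55
ee_pos: [0.4707, 0.2737, 0.0666]
tcp_rot: [-90.1, 0.0, 100.0]
wrist_force: [0.0, 0.2, -0.6]
opening: 0.0369
t 32.55 q [30.2  4.2 -9.  76.8 -0.  20.2] pos [470.7 273.7  66.6] rot [-9.0070e+01  1.0000e-02  1.0002e+02] F [ 0.   0.2 -0.6] open 36.9
470.2,273.5,62.2,99.95 -> [-0.1, 4.4, 0.5] [0.001, 0.001, -0.0]
```

```bash
python3 -m inch '[[[0,2,0.5],[0,0,0],30],[[0,3,0.5],[0,0,0],30],[[0,3.7,0.5],[0,0,0],30],[[0,4.2,0.5],[0,0,0],30],[[0,4.2,0.5],[0,0,0],30]]'
```

```text
time: 33.05
ee_pos: [0.4702, 0.2736, 0.0625]
tcp_rot: [-90.1, 0.0, 100.0]
wrist_force: [0.3, 0.0, 1.1]
opening: 0.0366
```

Touching; release and head for the ash board.

```bash
python3 -m inch '[[[0,0,0],[0,0,0],41],[[0,0,0],[0,0,0],45],[[0,0,0],[0,0,0],50],[[0,0,0],[0,0,0],50],[[0,-5,0],[0,0,0],50],[[0,-20,0],[0,0,0],50],[[0,-50,0],[0,0,0],50],[[0,-90,0],[0,0,0],50],[[-45,-90,5],[0,0.03,0],60],[[-90,-90,10],[0,0.06,0],60],[[-135,-90,15],[0,0.09,0],60],[[-180,-90,20],[0,0.12,0],60],[[-225,-90,25],[0,0.15,0],60],[[-270,-90,30],[0,0.18,0],60],[[-315,-90,35],[0,0.2,0],60],[[-360,-90,40],[0,0.2,0],60],[[-405,-90,50],[0,0.2,0],60],[[-440,-90,60],[0,0.2,0],60],[[-440,-90,60],[0,0.2,0],60]]'; python3 chk.py top,scene upper_cherry upper_walnut;python3 hs.py 488.4 -176 30 -1.7 b upper_ash; python3 d.py 488.4,-175.7,120,88.2 488.4,-175.7,28,88.2
```

```text
time: 34.95
ee_pos: [0.4871, -0.1738, 0.1537]
tcp_rot: [-90.1, 0.1, 88.3]
wrist_force: [-0.9, -0.2, 0.4]
opening: 0.06
top upper_cherry none
top upper_walnut 0.6 [457.3 347.4] 11.38 err 0.051 vs lower joint [ 0.1 -0.9]
scene upper_cherry 0.7 [471.  275.9] 10.49 err 0.112 vs lower joint [1.1 2.9]
scene upper_walnut 0.8 [457.1 349.3] 11.78 err 0.099 vs lower joint [-0.1  1. ]
top 0.48 ov 0.14 [ 520.6 -144. ] -22.53 err 5.704
scene 0.74 ov 0.86 [ 488.6 -174.3] -2.47 err 0.137
t 35.45 q [-19.2  -0.6  -4.4  86.1   0.  -17.8] pos [ 487.6 -169.4  152.6] rot [-9.008e+01 -1.000e-02  8.863e+01] F [-0.4 -0.2 -0.5] open 60.3
488.4,-175.7,120,88.2 -> [-6.3, 32.6, -0.9] [0.001, 0.007, 0.0]
488.4,-175.7,28,88.2 -> [-6.3, 124.6, -0.7] [0.001, 0.007, 0.0]
```

```bash
python3 -m inch '[[[-6,10,-0.8],[0,0.01,0],60],[[-6,45,-0.8],[0,0.01,0],60],[[-6,80,-0.8],[0,0.01,0],60],[[-6,105,-0.8],[0,0.01,0],60],[[-6,105,-0.8],[0,0.01,0],60],[[-6,105,-0.8],[0,0.01,0],60]]'; python3 d.py 488.4,-175.6,28,88.1
```

```text
time: 36.05
ee_pos: [0.4883, -0.1755, 0.0477]
tcp_rot: [-90.0, -0.0, 88.0]
wrist_force: [0.1, -0.1, 0.5]
opening: 0.0597
t 36.05 q [-19.8   1.2 -14.2  74.6   0.  -17.8] pos [ 488.3 -175.5   47.7] rot [-9.004e+01 -2.000e-02  8.804e+01] F [ 0.1 -0.1  0.5] open 59.7
488.4,-175.6,28,88.1 -> [-0.1, 19.7, -0.1] [0.001, -0.001, 0.0]
```

```bash
python3 -m inch '[[[0,12,0],[0,0,0],60],[[0,19.5,0],[0,0,0],60],[[0,19.5,0],[0,0,0],60],[[0,19.5,0],[0,0,0],30],[[0,19.5,0],[0,0,0],30],[[0,19.5,0],[0,0,0],30],[[0,19.5,0],[0,0,0],30],[[0,19.5,0],[0,0,0],30],[[0,19.5,0],[0,0,0],30]]' 50; python3 d.py 487.7,201.8,160,101.0
```

```text
time: 36.95
ee_pos: [0.4887, -0.1756, 0.0288]
tcp_rot: [-90.1, 0.0, 88.0]
wrist_force: [-0.7, -0.5, 6.4]
opening: 0.037
t 36.95 q [-19.8   1.8 -15.8  72.4   0.  -17.8] pos [ 488.7 -175.6   28.8] rot [-90.1    0.    88.04] F [-0.7 -0.5  6.4] open 37.0
487.7,201.8,160,101.0 -> [377.2, -131.2, 13.6] [0.002, -0.226, -0.0]
```

```bash
python3 -m inch '[[[0,-15,0],[0,0,0],30],[[0,-40,0],[0,0,0],30],[[0,-70,0],[0,0,0],30],[[0,-100,0],[0,0,0],30],[[15,-120,0],[0,-0.01,0],30],[[40,-131,1],[0,-0.02,0],30],[[70,-131,2],[0,-0.04,0],30],[[105,-131,3],[0,-0.06,0],30],[[140,-131,4],[0,-0.08,0],30],[[175,-131,6],[0,-0.1,0],30],[[210,-131,7],[0,-0.12,0],30],[[245,-131,8],[0,-0.14,0],30],[[275,-131,10],[0,-0.16,0],30],[[305,-131,11],[0,-0.18,0],30],[[330,-131,12],[0,-0.2,0],30],[[350,-131,13],[0.002,-0.22,0],30],[[367,-131,13.6],[0.002,-0.226,0],30],[[377,-131,13.6],[0.002,-0.226,0],30],[[377,-131,13.6],[0.002,-0.226,0],30],[[377,-131,13.6],[0.002,-0.226,0],30]]'; python3 d.py 487.7,201.8,66.5,101.0
```

```text
time: 38.95
ee_pos: [0.4877, 0.2012, 0.16]
tcp_rot: [-90.0, 0.0, 101.0]
wrist_force: [0.5, -0.1, -1.2]
opening: 0.0365
t 38.95 q [22.4  1.1 -1.9 87.1 -0.  11.4] pos [487.7 201.2 160. ] rot [-8.9980e+01  3.0000e-02  1.0099e+02] F [ 0.5 -0.1 -1.2] open 36.5
487.7,201.8,66.5,101.0 -> [0.6, 93.5, -0.1] [-0.0, -0.0, -0.0]
```

```bash
python3 -m inch '[[[0.6,20,0],[0,0,0],30],[[0.6,45,0],[0,0,0],30],[[0.6,70,0],[0,0,0],30],[[0.6,84,0],[0,0,0],30],[[0.6,91,0],[0,0,0],30],[[0.6,93.5,0],[0,0,0],30],[[0.6,93.5,0],[0,0,0],30],[[0.6,93.5,0],[0,0,0],30]]'; python3 d.py 487.7,201.8,62.5,101.0
```

```text
time: 39.75
ee_pos: [0.4881, 0.2019, 0.0676]
tcp_rot: [-90.1, 0.0, 101.0]
wrist_force: [0.3, -0.0, -1.8]
opening: 0.0368
t 39.75 q [ 22.5   2.  -11.2  76.8  -0.   11.5] pos [488.1 201.9  67.6] rot [-9.0060e+01  1.0000e-02  1.0099e+02] F [ 0.3 -0.  -1.8] open 36.8
487.7,201.8,62.5,101.0 -> [-0.1, 5.1, 0.4] [0.001, -0.0, -0.0]
```

```bash
python3 -m inch '[[[0,2,0.4],[0,0,0],30],[[0,3.5,0.4],[0,0,0],30],[[0,4.5,0.4],[0,0,0],30],[[0,5,0.4],[0,0,0],30],[[0,5,0.4],[0,0,0],30]]'
```

```text
time: 40.25
ee_pos: [0.4877, 0.2019, 0.0628]
tcp_rot: [-90.1, 0.0, 101.0]
wrist_force: [-1.7, -0.5, 2.2]
opening: 0.0368
```

```bash
python3 -m inch '[[[0,0,0],[0,0,0],41],[[0,0,0],[0,0,0],45],[[0,0,0],[0,0,0],50],[[0,0,0],[0,0,0],50],[[0,-5,0],[0,0,0],50],[[0,-20,0],[0,0,0],50],[[0,-50,0],[0,0,0],50],[[0,-100,0],[0,0,0],50],[[-45,-140,0],[0,0,0],50],[[-90,-150,0],[0,0,0],50],[[-135,-150,0],[0,0,0],50],[[-180,-150,0],[0,0,0],50],[[-225,-150,0],[0,0,0],50],[[-270,-150,0],[0,0,0],50],[[-315,-150,0],[0,0,0],50],[[-360,-150,0],[0,0,0],50],[[-360,-150,0],[0,0,0],50]]'; python3 chk.py top,scene upper_ash upper_cherry upper_walnut
python3 - <<'E'
from h import *
p=bot.camera('top'); a=cv2.resize(p['frame'][200:330,140:300,::-1],None,fx=4,fy=4)
p=bot.camera('scene'); b=cv2.resize(p['frame'][110:240,130:290,::-1],None,fx=4,fy=4)
cv2.imwrite('pics/s5.png',cv2.resize(np.hstack([a,b]),None,fx=.62,fy=.62))
E
```

```text
time: 41.95
ee_pos: [0.5564, -0.156, 0.2134]
tcp_rot: [-90.1, 0.1, 100.7]
wrist_force: [-0.6, 0.9, 0.3]
opening: 0.0503
top upper_ash 0.9 [488.3 201.2] 11.02 err 0.051 vs lower joint [ 0.7 -0.4]
top upper_cherry 0.92 [470.7 272.5] 10.02 err 0.069 vs lower joint [ 0.8 -0.5]
top upper_walnut 0.89 [457.7 347.2] 10.91 err 0.053 vs lower joint [ 0.5 -1.1]
scene upper_ash 0.59 [487.6 202.7] 10.73 err 0.042 vs lower joint [0.  1.1]
scene upper_cherry 0.58 [470.2 274.7] 9.77 err 0.085 vs lower joint [0.3 1.7]
scene upper_walnut 0.77 [457.  349.3] 11.85 err 0.068 vs lower joint [-0.1  1.1]
```

View pics/s5.png

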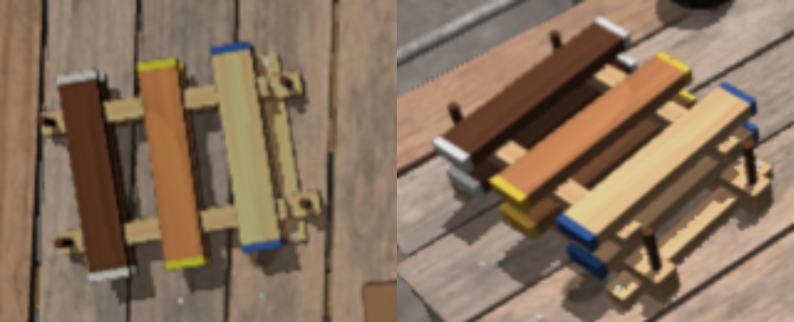

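All three boards sit squarely above their sisters to about 1 mm. The sticks are over the bearers and between the dowels, and the arm is clear, so I'm handing in.

```bash
python3 -c "
from workcell import bot
print(bot.job_done())"
```

```text
the job is handed in; nothing more can be done
None
```

The second layer is built and handed in at about 42 s of the 120 s. I laid both sticks across the lower boards first, one over each bearer, then set walnut, cherry and ash each on its own sister.

- **Upper boards:** in the final check, every board fitted within about 1 mm and 1° of its sister, comparing each camera with itself. Taken separately, the two cameras disagree by up to about 2 mm in y.
- **Sticks:** the top camera put both within about 1.5 mm of their targets and between the dowels. The scene camera's view of them was blocked at that check, but the last picture from both cameras shows them in place.
- **Lower boards:** after the sticks were laid, ash and cherry read within about 1.5 mm of where they started.
    - Lower walnut was confirmed by the scene camera only, within about 2 mm. Its top-camera fits failed, probably because it was hidden from above, and a later scene fit while it was partly covered was poor.
    - I did not re-measure the lower boards after the last board went down; the final picture shows each pair aligned.
- **Forces:** wrist readings at the end of each move stayed under about 7 N.

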